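# Find the hidden push plate of the lens box and open its flap

### The arm

A 6-joint arm with a two-finger parallel gripper is mounted at the origin on the work surface. World frame = base frame: x ahead of the robot, y to its left, z up, the work surface at z = 0. Lengths are in m, angles in degrees, forces in N, time in s.
With the tool pointing down it reaches from about 0.25 to 0.775 m from the base axis. Payload 4 kg.
Tool frame: the origin (TCP) lies at the very end of the fingers, on their centre line; the grasp point (between the pads) lies env.grip_depth behind it (env.grip_depth is the distance from the TCP to the grasp point, in m); z points along the fingers, y is the line along which they close (so a half turn about z gives the same grasp; the last joint's range is limited). The gripper opens to 94 mm and grips with 3 to 60 N. Pads are 16 mm wide; open, the fingers measure 119 mm over their backs; the gripper's body (75 mm by 177 mm) begins 78 mm behind the grasp point.
Start: joints at [58.78, 4.996, 78.535, -0, 96.463, -5.907], TCP at [0.235, 0.497, 0.206] pointing down, gripper open.
Joint ranges: [-177.83, 177.83], [-43.37, 116.18], [15.69, 146.23], [-61.86, 241.86], [9.47, 152.12], [-147.06, 147.06]. Speed limits (degrees/s): [159.86, 159.86, 180, 180, 180, 180].

### API

Orientations are given as a 3x3 rotation matrix whose columns are the frame's x, y, z axes.
In Python, from rig import env, eyes gives the robot as it stands.
- The arm moves only by the tool send_rows, never from a script. Its argument "deltas" is a list of rows, each an object with "travel": the shift along the tool's x, y, z in cm, a list of three; "rotation": the turn, a rotation vector about the tool's x, y, z in degrees, a list of three; "gripper": the gripper's target within -1 to 1 (fully open at 1, half-way at 0, shut at -1). A call has 1 to 10 rows; each row shifts and turns the commanded pose from where the row before left it, along the tool's axes as they then stand; what a row does not reach is not made up. A row lasts 1/8 s, in which the tool goes at most 62.5 mm and 10.7 degrees, less where a joint would pass 70% of its speed; a pose out of reach is approached as far as the arm can. A call with a gripper value outside its range is refused whole. The fingers move at their own pace and stop on an object; "squeeze" is the grip in N (left out, the last holds). Time passes only in rows, so rows that do not move let the fingers close. It gives the time, the measured TCP pose, the force, the opening and the grip force at its end, in the units of the state.
- env.get_state(): the state, without advancing time (a new reading comes with each control period).
- eyes.capture(name): name is "scene" or "top" or "wrist"; returns a dict with "pixels" (420x560x3 uint8, red, green, blue), "range_z" (420x560 float32, m along the optical axis (not along the pixel's ray), 0 where there is no reading), "intrinsics" (3x3 intrinsics, pixels), "rvec" (rotation vector, rad) and "tvec" (3), from world to camera coordinates, as OpenCV has them. Camera axes: x right, y down, z forward; pixel columns grow to the right and rows downward; lengths in m; the calibration is good to about 2 mm. A picture is of the moment at which its call begins.
- env.close_job(): hands the job in; it is judged then, once.
The state is a dict: "clock": time; "joints": joint angles; "dq": joint speeds; "tau": joint torques, N m; "eef_pos": TCP position; "tool_rot": TCP orientation; "contact_force": force on the tool from outside, world axes, zero at the start; "torque": the same for the moment, N m; "grip_width": opening from 0.0 (shut) to 1.0 (fully open); "gripper_force": force on a finger pad.
Only numpy, scipy, OpenCV 4.12 (cv2) and the standard library are available. Lean on these libraries where they do the work, as an engineer would, in place of code of your own. Each camera call takes 0.05 s, during which the arm holds its last target. There are 200 camera calls.

### The job

The white lens box on the vanity opens by a push plate concealed somewhere along its flat top panel. Feel for the recessed plate with the fingertips, press it in so that the flap on the box's side drops fully open, then take the hand away; do not press with great force. Leave the bowl, the bottle, the tray and the lens case where they stand, neither pushed nor lifted.

Things in the scene. Friction and masses are not known exactly. Their poses are not given: they have to be found in the camera images.
- box: White acrylic box fixed to the counter: 110 mm along its own x, 290 mm along its own y, 75 mm high (z up). Origin: centre of its underside, on the counter. Its top is a flat, level, rigid panel with one opening that holds the push plate; its +x side is the flap.
- panel (a point): Centre of the top panel's surface, axes as the box's. The opening, 62 mm along x by 48 mm along y, is centred on the panel's long middle line (x = 0) at y = -116, -58, 0, 58 or 116 mm from here. Which of the five differs from start to start and is not told: it must be felt, or seen by the thin dark gap around the plate.
- catch (a joint): Push plate in the opening, white, level, 58 mm (x) by 44 mm (y), top 2 mm below the panel. Slides straight down: 0 at rest, 0.007 m at its stop (top then 9 mm below the panel). A spring resists with 2 N at first, 6 N at the stop, and brings it back. About 5 mm in lets the flap go. Press with fingertips wholly inside the opening.
- flap (a joint): Flap that forms the box's +x side, 278 mm wide and 56 mm tall, hinged along its lower edge. Value 0 = shut and latched, 1.5 rad = lying open on the counter beside the box, where it reaches about 60 mm out. When let go it falls open by itself within about 3 s and stays open.
- bowl: Loose round white ceramic trinket bowl, 100 mm across the rim, 40 mm high, beside one end of the box. Origin: centre of its underside. To be left alone.
- bottle: Loose closed white plastic squeeze bottle, 48 mm in diameter, 115 mm high, standing beside the other end of the box. Origin: centre of its underside. To be left alone.
- tray: Loose mint lens tray, 80 x 130 mm, 18 mm high, on the box's -x side. Origin: centre of its underside. To be left alone.
- lens_case: Loose grey two-well lens case, 32 x 70 mm, 14 mm high, on the flap's side of the box beyond the flap's reach. Origin: centre of its underside. To be left alone.

How it is judged (in metres and radians):
On the way, in this order (a step that is already met when the one before it is completed fails the run):
1. the push plate is pressed in (over 2.5 mm) (value of joint catch above 0.0025 m), for 0.02 s.
2. the flap falls open (over 1.2 rad) (value of joint flap above 1.2 rad), for 0.2 s.
At the end, for the whole second after the job is handed in: The flap lies open (over 1.3 rad), the push plate has come back up (under 1.5 mm), and bowl, bottle, tray and lens case are each within 20 mm of where they stood (value of joint flap above 1.3 rad and value of joint catch below 0.0015 m and distance of each of bowl, bottle, tray, lens_case from where it was at the start of the episode below 0.02 m); the robot touches nothing.
It fails at once if the bowl is pushed or lifted more than 20 mm from its place (distance of bowl from where it was at the start of the episode above 0.02 m).
It fails at once if the bottle is pushed or lifted more than 20 mm from its place (distance of bottle from where it was at the start of the episode above 0.02 m).
It fails at once if the tray is pushed or lifted more than 20 mm from its place (distance of tray from where it was at the start of the episode above 0.02 m).
It fails at once if the lens case is pushed or lifted more than 20 mm from its place (distance of lens_case from where it was at the start of the episode above 0.02 m).
It fails at once if the fingers press on anything with more than 60 N (contact force between the fingers and anything else above 60 N).
It also fails if it takes over 48 s, if anything falls off the work surface, if the arm or the gripper's body presses on something with over 40 N, if the wrist force passes 120 N, or if a joint passes its speed limit or range.

## Working session

There is one attempt and no reset: what is moved stays moved. The work goes in short steps, Python scripts to look and compute and a tool call to move; the robot and the scene stay as the last step left them, time stands still between calls to the robot, and variables do not carry over. Pictures are saved under pics/ and viewed, at most 10 in all, crops included, and the job is handed in when it is done.

Besides the shell and the picture viewer there is one more tool, called after "Call:" in YAML: its name, and indented under it one key for each argument. send_rows: Moves the arm, as the interface text tells. Its arguments: {"type":"object","properties":{"deltas":{"type":"array","items":{"type":"object","properties":{"travel":{"type":"array","items":{"type":"number"}},"rotation":{"type":"array","items":{"type":"number"}},"gripper":{"type":"number"}}}},"squeeze":{"type":"number"}},"required":["deltas"]}

```bash
mkdir -p pics; python3 - <<'E'
from rig import env, eyes
import cv2,numpy as np
np.set_printoptions(precision=4,suppress=True)
for n in ["top","scene"]:
    d=eyes.capture(n); np.savez(n+'.npz',**d)
    cv2.imwrite(f'pics/{n}.png',d['pixels'][:,:,::-1])
    R=cv2.Rodrigues(d['rvec'])[0]; print(n,-R.T@d['tvec'].ravel(),d['intrinsics'][0,0]);
s=env.get_state();print(s['eef_pos'],s['tool_rot'],s['contact_force'],env.grip_depth)
E
```

```text
top [0.4962 0.0412 0.9754] 390.4575149623177
scene [ 1.1209 -0.1016  0.8051] 435.93164336860485
[0.2349 0.4968 0.2044] [[-0.904   0.4276 -0.001 ]
 [ 0.4276  0.904  -0.0017]
 [ 0.0002 -0.0019 -1.    ]] [ 0.5607 -0.4422 -0.8778] 0.0188
```

View pics/top.png

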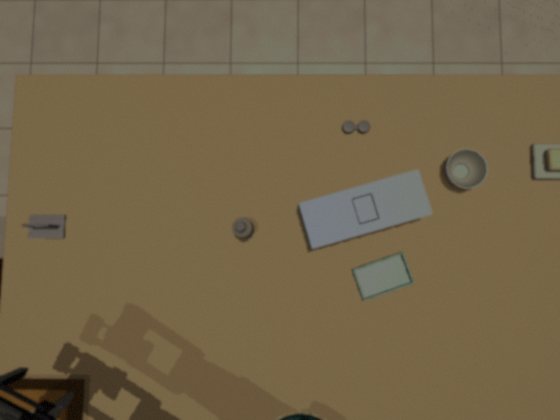

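The top view shows the box at about (365,209), with the dark gap outlined at (353–379, 194–223), near the box's middle. The lens case is at (356,127), the bowl at (466,170), the bottle at (243,228) and the tray at (382,275).

```bash
cat > h.py <<'E'
import numpy as np,cv2
def ray(d,uv,z):
    R=cv2.Rodrigues(d['rvec'])[0];t=np.ravel(d['tvec']);C=-R.T@t
    uv=np.atleast_2d(uv).astype(float)
    r=np.c_[uv,np.ones(len(uv))]@np.linalg.inv(d['intrinsics']).T@R
    return C+r*((z-C[2])/r[:,2])[:,None]
def cloud(d):
    R=cv2.Rodrigues(d['rvec'])[0];z=d['range_z'];v,u=np.indices(z.shape)
    p=np.dstack([u,v,np.ones_like(u)])@np.linalg.inv(d['intrinsics']).T*z[...,None]
    return (p-np.ravel(d['tvec']))@R
E
python3 - <<'E'
from h import *
np.set_printoptions(precision=4,suppress=True)
d=np.load('top.npz');P=cloud(d)
m=((abs(P[...,2]-.075)<.008)).astype(np.uint8);m[:, :290]=0;m[:,440:]=0;m[:160]=0;m[255:]=0
m=cv2.morphologyEx(m,cv2.MORPH_OPEN,np.ones((3,3)))
c=max(cv2.findContours(m,0,2)[0],key=cv2.contourArea)
w=ray(d,c[:,0],.075)[:,:2]
(cx,cy),s,a=cv2.minAreaRect((w*1000).astype(np.float32));print(cx,cy,s,a, 'z',np.median(P[...,2][m>0]))
g=cv2.cvtColor(d['pixels'],cv2.COLOR_RGB2GRAY).astype(int)
mi=cv2.erode(m,np.ones((9,9)));bh=cv2.morphologyEx(g.astype(np.uint8),cv2.MORPH_BLACKHAT,np.ones((7,7)))
k=((bh>20)&(cv2.morphologyEx(mi,cv2.MORPH_CLOSE,np.ones((15,15)))>0)).astype(np.uint8)
uv=np.argwhere(k)[:,::-1];print(len(uv),uv.min(0),uv.max(0))
w=ray(d,uv,.074)[:,:2]*1000;print('gap',cv2.minAreaRect(w.astype(np.float32)))
cv2.imwrite('pics/c.png',cv2.resize(d['pixels'][160:260,285:445,::-1],None,fx=5,fy=5,interpolation=2))
E
```

```text
595.0897216796875 -142.66531372070312 (110.03794860839844, 290.6947326660156) 16.47346305847168 z 0.07497477782393233
130 [352 193] [378 223]
gap ((594.1307373046875, -144.3695831298828), (64.4098892211914, 49.21712875366211), 16.14935874938965)
```

View pics/c.png

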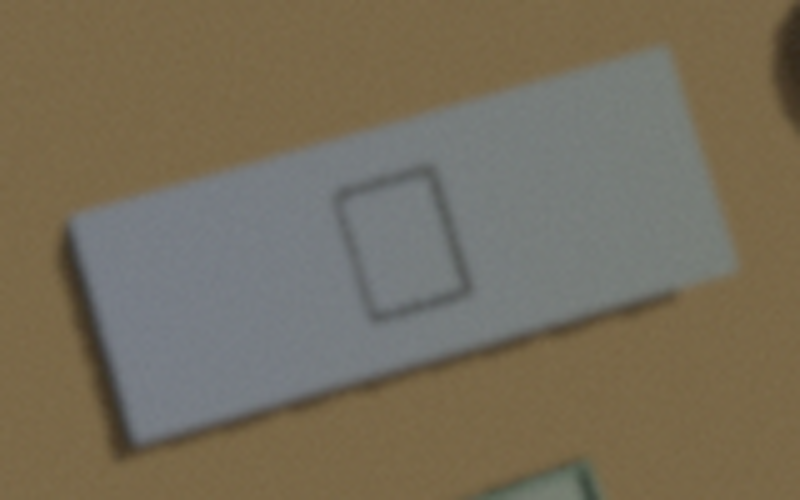

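One gap only, in the middle position: plate centre (0.594, -0.144), box yaw 16°. I'll go above it with the fingers shut.

Call:
send_rows:
  deltas:
    - {"travel": [-3,-2.13,0],"rotation": [0,0,0],"gripper": -1}
    - {"travel": [-3,-2.13,0],"rotation": [0,0,0],"gripper": -1}
    - {"travel": [-3,-2.13,0],"rotation": [0,0,0],"gripper": -1}
    - {"travel": [-3,-2.13,0],"rotation": [0,0,0],"gripper": -1}
    - {"travel": [-3,-2.13,0],"rotation": [0,0,0],"gripper": -1}
    - {"travel": [-3,-2.13,0],"rotation": [0,0,0],"gripper": -1}
    - {"travel": [-3,-2.13,0],"rotation": [0,0,0],"gripper": -1}
    - {"travel": [-3,-2.13,0],"rotation": [0,0,0],"gripper": -1}
    - {"travel": [-3,-2.13,0],"rotation": [0,0,0],"gripper": -1}
    - {"travel": [-3,-2.13,0],"rotation": [0,0,0],"gripper": -1}
  squeeze: 10

```text
clock: 1.35
eef_pos: [0.4155, 0.1752, 0.205]
tool_rot: [[-0.904, 0.428, -0.001], [0.428, 0.904, -0.0], [0.001, -0.0, -1.0]]
contact_force: [-0.0, 0.8, 0.3]
grip_width: 0.009
gripper_force: 0.0
```

Call:
send_rows:
  deltas:
    - {"travel": [-3,-2.13,0],"rotation": [0,0,0],"gripper": -1}
    - {"travel": [-3,-2.13,0],"rotation": [0,0,0],"gripper": -1}
    - {"travel": [-3,-2.13,0],"rotation": [0,0,0],"gripper": -1}
    - {"travel": [-3,-2.13,0],"rotation": [0,0,0],"gripper": -1}
    - {"travel": [-3,-2.13,0],"rotation": [0,0,0],"gripper": -1}
    - {"travel": [-3,-2.13,0],"rotation": [0,0,0],"gripper": -1}
    - {"travel": [-3,-2.13,0],"rotation": [0,0,0],"gripper": -1}
    - {"travel": [-3,-2.13,0],"rotation": [0,0,0],"gripper": -1}
    - {"travel": [-3,-2.13,0],"rotation": [0,0,0],"gripper": -1}
    - {"travel": [-3,-2.13,0],"rotation": [0,0,0],"gripper": -1}

```text
clock: 2.6
eef_pos: [0.5956, -0.1454, 0.2047]
tool_rot: [[-0.904, 0.428, -0.001], [0.428, 0.904, 0.001], [0.001, 0.0, -1.0]]
contact_force: [0.0, 0.6, 0.1]
grip_width: 0.007
gripper_force: 0.0
```

Call:
send_rows:
  deltas:
    - {"travel": [0,0,0],"rotation": [0,0,8],"gripper": -1}
    - {"travel": [0,0,0],"rotation": [0,0,8],"gripper": -1}
    - {"travel": [0,0,0],"rotation": [0,0,8],"gripper": -1}
    - {"travel": [0,0,0],"rotation": [0,0,8],"gripper": -1}
    - {"travel": [0,0,0],"rotation": [0,0,8],"gripper": -1}
    - {"travel": [0,0,0],"rotation": [0,0,8],"gripper": -1}
    - {"travel": [0,0,0],"rotation": [0,0,0],"gripper": -1}
    - {"travel": [0,0,0],"rotation": [0,0,0],"gripper": -1}

```text
clock: 3.6
eef_pos: [0.5953, -0.1444, 0.205]
tool_rot: [[-0.289, 0.957, -0.001], [0.957, 0.289, 0.0], [0.0, -0.001, -1.0]]
contact_force: [0.4, -0.3, 0.7]
grip_width: 0.005
gripper_force: 0.0
```

```bash
python3 - <<'E'
from rig import env, eyes
from h import *
np.set_printoptions(precision=4,suppress=True)
s=env.get_state();print(s['clock'],s['eef_pos'],s['tool_rot'],s['contact_force'],s['grip_width'])
d=eyes.capture('wrist');np.savez('wrist.npz',**d);cv2.imwrite('pics/w.png',d['pixels'][:,:,::-1])
R=np.array(s['tool_rot']);print(R.T@(np.array([.594,-.144,.1])-s['eef_pos']))
E
```

```text
3.6 [ 0.5953 -0.1444  0.205 ] [[-0.289   0.9573 -0.0007]
 [ 0.9573  0.289   0.0003]
 [ 0.0005 -0.0006 -1.    ]] [ 0.3669 -0.3077  0.7079] 0.004935768086608749
[ 0.0007 -0.001   0.105 ]
```

View pics/w.png

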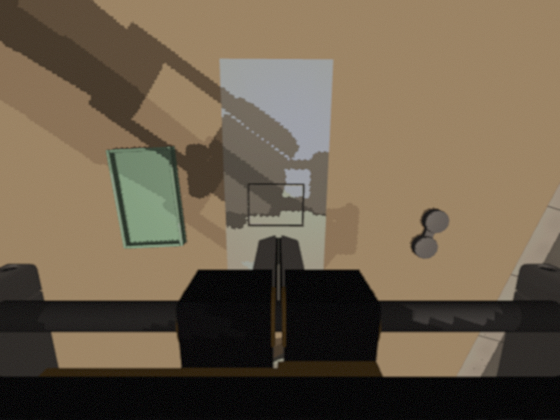

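The wrist view shows the gap rectangle at (248–304, 184–225), with the shut fingertips ending at about (279,237). I'll check it by casting rays.

```bash
python3 - <<'E'
from h import *
np.set_printoptions(precision=4,suppress=True)
d=np.load('wrist.npz');print(ray(d,[[248,184],[304,184],[304,225],[248,225],[276,204.5]],.075))
E
```

```text
[[ 0.5577 -0.1319  0.075 ]
 [ 0.6149 -0.1146  0.075 ]
 [ 0.629  -0.1579  0.075 ]
 [ 0.5698 -0.1758  0.075 ]
 [ 0.5927 -0.1447  0.075 ]]
```

Both views agree on the centre. Going down.

Call:
send_rows:
  deltas:
    - {"travel": [0,-0.2,2.5],"rotation": [0,0,0],"gripper": -1}
    - {"travel": [0,0,2.5],"rotation": [0,0,0],"gripper": -1}
    - {"travel": [0,0,2.5],"rotation": [0,0,0],"gripper": -1}
    - {"travel": [0,0,2.5],"rotation": [0,0,0],"gripper": -1}
    - {"travel": [0,0,2.0],"rotation": [0,0,0],"gripper": -1}
    - {"travel": [0,0,0.4],"rotation": [0,0,0],"gripper": -1}
    - {"travel": [0,0,0.3],"rotation": [0,0,0],"gripper": -1}
    - {"travel": [0,0,0],"rotation": [0,0,0],"gripper": -1}

```text
clock: 4.65
eef_pos: [0.594, -0.1452, 0.0794]
tool_rot: [[-0.287, 0.958, 0.002], [0.958, 0.287, -0.0], [-0.001, 0.001, -1.0]]
contact_force: [-0.3, -0.9, -0.0]
grip_width: 0.006
gripper_force: 0.0
```

Call:
send_rows:
  deltas:
    - {"travel": [0,0,0.15],"rotation": [0,0,0],"gripper": -1}
    - {"travel": [0,0,0.15],"rotation": [0,0,0],"gripper": -1}
    - {"travel": [0,0,0],"rotation": [0,0,0],"gripper": -1}

```text
clock: 5.03
eef_pos: [0.5935, -0.145, 0.0755]
tool_rot: [[-0.287, 0.958, -0.0], [0.958, 0.287, 0.0], [0.0, 0.0, -1.0]]
contact_force: [-1.0, -0.7, 0.1]
grip_width: 0.007
gripper_force: 0.0
```

Call:
send_rows:
  deltas:
    - {"travel": [0,0,0.15],"rotation": [0,0,0],"gripper": -1}
    - {"travel": [0,0,0.15],"rotation": [0,0,0],"gripper": -1}
    - {"travel": [0,0,0.1],"rotation": [0,0,0],"gripper": -1}
    - {"travel": [0,0,0],"rotation": [0,0,0],"gripper": -1}

```text
clock: 5.52
eef_pos: [0.5936, -0.145, 0.0718]
tool_rot: [[-0.287, 0.958, 0.0], [0.958, 0.287, -0.0], [-0.0, 0.0, -1.0]]
contact_force: [-1.3, 0.0, 2.5]
grip_width: 0.007
gripper_force: 1.2
```

Light contact of 2.5 N at 0.0718, below the panel's surface, so the fingers are on the plate. Pressing in.

Call:
send_rows:
  deltas:
    - {"travel": [0,0,0.15],"rotation": [0,0,0],"gripper": -1}
    - {"travel": [0,0,0.15],"rotation": [0,0,0],"gripper": -1}
    - {"travel": [0,0,0.15],"rotation": [0,0,0],"gripper": -1}
    - {"travel": [0,0,0.05],"rotation": [0,0,0],"gripper": -1}
    - {"travel": [0,0,0],"rotation": [0,0,0],"gripper": -1}

```text
clock: 6.15
eef_pos: [0.5937, -0.1451, 0.0669]
tool_rot: [[-0.287, 0.958, 0.001], [0.958, 0.287, -0.0], [-0.0, 0.0, -1.0]]
contact_force: [-0.9, 0.0, 5.7]
grip_width: 0.008
gripper_force: 2.7
```

```bash
python3 - <<'E'
from rig import env, eyes
import cv2
d=eyes.capture('scene');cv2.imwrite('pics/s2.png',d['pixels'][:,:,::-1])
E
```

```text
(no output)
```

View pics/s2.png

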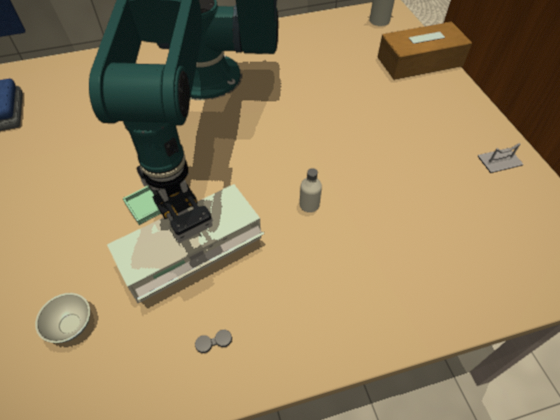

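The scene view shows the flap starting to fall: a dark slot has opened along its upper edge at about (200,262). Next I lift straight up and wait.

Call:
send_rows:
  deltas:
    - {"travel": [0,0,0],"rotation": [0,0,0],"gripper": -1}
    - {"travel": [0,0,0],"rotation": [0,0,0],"gripper": -1}
    - {"travel": [0,0,-0.5],"rotation": [0,0,0],"gripper": -1}
    - {"travel": [0,0,-1.5],"rotation": [0,0,0],"gripper": -1}
    - {"travel": [0,0,-3],"rotation": [0,0,0],"gripper": -1}
    - {"travel": [0,0,-3],"rotation": [0,0,0],"gripper": -1}
    - {"travel": [0,0,-3],"rotation": [0,0,0],"gripper": -1}
    - {"travel": [0,0,-1],"rotation": [0,0,0],"gripper": -1}
    - {"travel": [0,0,0],"rotation": [0,0,0],"gripper": -1}
    - {"travel": [0,0,0],"rotation": [0,0,0],"gripper": -1}

```text
clock: 7.45
eef_pos: [0.5927, -0.1448, 0.1846]
tool_rot: [[-0.287, 0.958, -0.003], [0.958, 0.287, 0.001], [0.002, -0.003, -1.0]]
contact_force: [-0.5, 0.5, 0.1]
grip_width: 0.004
gripper_force: 0.0
```

Call:
send_rows:
  deltas:
    - {"travel": [0,0,0]}
    - {"travel": [0,0,0]}
    - {"travel": [0,0,0]}
    - {"travel": [0,0,0]}
    - {"travel": [0,0,0]}
    - {"travel": [0,0,0]}
    - {"travel": [0,0,0]}
    - {"travel": [0,0,0]}
    - {"travel": [0,0,0]}
    - {"travel": [0,0,0]}

```text
invalid input
```

Call:
send_rows:
  deltas:
    - {"travel": [0,0,0]}
    - {"travel": [0,0,0]}
    - {"travel": [0,0,0]}
    - {"travel": [0,0,0]}
    - {"travel": [0,0,0]}
    - {"travel": [0,0,0]}
    - {"travel": [0,0,0]}
    - {"travel": [0,0,0]}
    - {"travel": [0,0,0]}
    - {"travel": [0,0,0]}

```text
invalid input
```

```bash
python3 - <<'E'
from rig import env, eyes
import cv2
d=eyes.capture('scene');cv2.imwrite('pics/s3.png',d['pixels'][:,:,::-1])
E
```

```text
(no output)
```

View pics/s3.png

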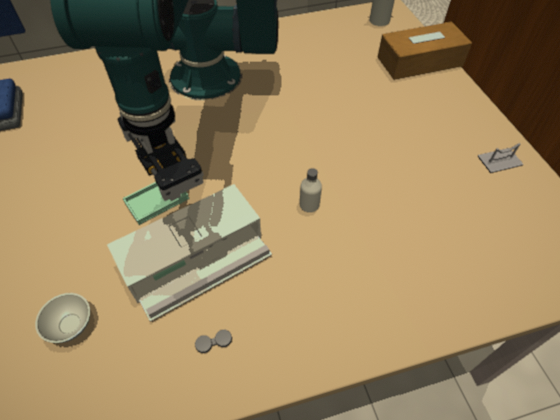

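The flap is well on its way down, with its outer edge at about (210,283), and the hand is clear of the box. The waiting rows were refused because they lacked fields, so I'll send full ones.

Call:
send_rows:
  deltas:
    - {"travel": [0,0,0],"rotation": [0,0,0],"gripper": -1}
    - {"travel": [0,0,0],"rotation": [0,0,0],"gripper": -1}
    - {"travel": [0,0,0],"rotation": [0,0,0],"gripper": -1}
    - {"travel": [0,0,0],"rotation": [0,0,0],"gripper": -1}
    - {"travel": [0,0,0],"rotation": [0,0,0],"gripper": -1}
    - {"travel": [0,0,0],"rotation": [0,0,0],"gripper": -1}
    - {"travel": [0,0,0],"rotation": [0,0,0],"gripper": -1}
    - {"travel": [0,0,0],"rotation": [0,0,0],"gripper": -1}
    - {"travel": [0,0,0],"rotation": [0,0,0],"gripper": -1}
    - {"travel": [0,0,0],"rotation": [0,0,0],"gripper": -1}

```text
clock: 8.75
eef_pos: [0.5935, -0.145, 0.1865]
tool_rot: [[-0.287, 0.958, 0.0], [0.958, 0.287, 0.0], [0.0, 0.0, -1.0]]
contact_force: [0.5, 1.5, 0.5]
grip_width: 0.007
gripper_force: 0.0
```

Call:
send_rows:
  deltas:
    - {"travel": [0,0,0],"rotation": [0,0,0],"gripper": -1}
    - {"travel": [0,0,0],"rotation": [0,0,0],"gripper": -1}
    - {"travel": [0,0,0],"rotation": [0,0,0],"gripper": -1}
    - {"travel": [0,0,0],"rotation": [0,0,0],"gripper": -1}
    - {"travel": [0,0,0],"rotation": [0,0,0],"gripper": -1}
    - {"travel": [0,0,0],"rotation": [0,0,0],"gripper": -1}
    - {"travel": [0,0,0],"rotation": [0,0,0],"gripper": -1}
    - {"travel": [0,0,0],"rotation": [0,0,0],"gripper": -1}
    - {"travel": [0,0,0],"rotation": [0,0,0],"gripper": -1}
    - {"travel": [0,0,0],"rotation": [0,0,0],"gripper": -1}

```text
clock: 10.0
eef_pos: [0.5935, -0.145, 0.1865]
tool_rot: [[-0.287, 0.958, 0.0], [0.958, 0.287, 0.0], [0.0, 0.0, -1.0]]
contact_force: [0.7, -0.5, -0.4]
grip_width: 0.004
gripper_force: 0.0
```

```bash
python3 - <<'E'
from rig import env, eyes
import cv2
d=eyes.capture('scene');cv2.imwrite('pics/s4.png',d['pixels'][:,:,::-1])
E
```

```text
(no output)
```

View pics/s4.png

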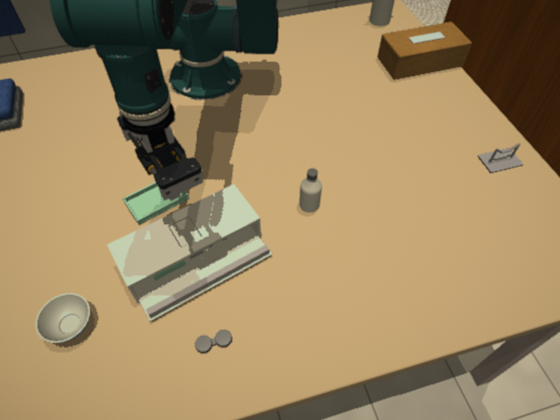

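The picture is unchanged, so the flap has come to rest with its outer edge at about (210,283). I'll check by depth that it lies flat.

```bash
python3 - <<'E'
from rig import env, eyes
from h import *
np.set_printoptions(precision=4,suppress=True)
P=cloud(eyes.capture('scene')).reshape(-1,3)
a=np.radians(16.4);L=(P[:,:2]-[.594,-.1435])@np.array([[np.cos(a),-np.sin(a)],[np.sin(a),np.cos(a)]])
for x in range(50,130,6):
    k=(abs(L[:,1])<.12)&(abs(L[:,0]-x/1e3)<.003);print(x,k.sum(),np.percentile(P[k,2],[10,50,90]))
E
```

```text
50 1028 [0.0074 0.3274 0.5535]
56 1053 [0.011  0.0764 0.56  ]
62 925 [0.0112 0.5246 0.5529]
68 500 [0.0106 0.0134 0.5326]
74 445 [0.0111 0.0135 0.3277]
80 649 [0.0127 0.2922 0.3273]
86 424 [0.3104 0.3213 0.3276]
92 295 [0.028  0.0298 0.3219]
98 307 [0.0285 0.0301 0.0317]
104 960 [0.0002 0.0206 0.0308]
110 505 [-0.0009  0.0016  0.0149]
116 316 [-0.0013  0.0005  0.0023]
122 320 [-0.0011  0.0005  0.0021]
128 333 [-0.0016  0.0003  0.0022]
```

```bash
python3 - <<'E'
from rig import env, eyes
from h import *
np.set_printoptions(precision=4,suppress=True)
for n in('scene','top'):
  d=eyes.capture(n)
  P=cloud(d).reshape(-1,3)
  a=np.radians(16.4);L=(P[:,:2]-[.594,-.1435])@np.array([[np.cos(a),-np.sin(a)],[np.sin(a),np.cos(a)]])
  for x in range(54,124,3):
    k=(abs(L[:,1])<.13)&(abs(L[:,0]-x/1e3)<.0015)&(P[:,2]<.07);print(n,x,k.sum(),np.percentile(P[k,2],[10,50,90]) if k.any() else '')
  c=d['pixels'][180:330,95:285] if n=='scene' else d['pixels'][150:260,285:445]
  cv2.imwrite(f'pics/z_{n}.png',cv2.resize(c[:,:,::-1],None,fx=4,fy=4,interpolation=2))
E
```

```text
scene 54 203 [0.0097 0.0122 0.0694]
scene 57 145 [0.0101 0.0116 0.0132]
scene 60 163 [0.0098 0.0114 0.0133]
scene 63 152 [0.01   0.0118 0.0137]
scene 66 149 [0.0099 0.0117 0.0138]
scene 69 157 [0.0102 0.0122 0.0137]
scene 72 154 [0.0108 0.0122 0.014 ]
scene 75 158 [0.0109 0.0125 0.0141]
scene 78 163 [0.0112 0.0128 0.0146]
scene 81 68 [0.0122 0.0136 0.0147]
scene 84 0 
scene 87 0 
scene 90 78 [0.0277 0.0291 0.0304]
scene 93 164 [0.0284 0.0298 0.0314]
scene 96 166 [0.0284 0.03   0.0315]
scene 99 171 [0.0281 0.0301 0.032 ]
scene 102 224 [0.0003 0.0298 0.0319]
scene 105 794 [0.0002 0.0192 0.0296]
scene 108 391 [-0.0004  0.0109  0.0155]
scene 111 183 [-0.0014  0.0005  0.0026]
scene 114 174 [-0.0014  0.0001  0.002 ]
scene 117 171 [-0.0012  0.0005  0.0023]
scene 120 179 [-0.0014  0.0002  0.0019]
scene 123 163 [-0.0013  0.0006  0.0022]
top 54 0 
top 57 0 
top 60 0 
top 63 42 [0.01   0.0116 0.0142]
top 66 83 [0.0092 0.0116 0.0134]
top 69 89 [0.0095 0.0117 0.0138]
top 72 92 [0.0099 0.012  0.0142]
top 75 92 [0.0103 0.0121 0.0143]
top 78 92 [0.01   0.0121 0.0139]
top 81 96 [0.0111 0.0128 0.0145]
top 84 95 [0.0107 0.0131 0.0151]
top 87 96 [0.0108 0.013  0.0151]
top 90 97 [0.0114 0.0132 0.0151]
top 93 173 [0.0118 0.0152 0.0305]
top 96 107 [0.0271 0.0296 0.0319]
top 99 102 [0.0276 0.0299 0.0321]
top 102 100 [0.0282 0.0302 0.0328]
top 105 86 [0.0284 0.0303 0.0321]
top 108 17 [0.0132 0.0148 0.0165]
top 111 33 [0.0122 0.0139 0.0158]
top 114 73 [-0.0017  0.0002  0.0029]
top 117 79 [-0.0017  0.0002  0.0022]
top 120 83 [-0.0018  0.0004  0.0025]
top 123 80 [-0.0019  0.0005  0.0025]
```

View pics/z_scene.png

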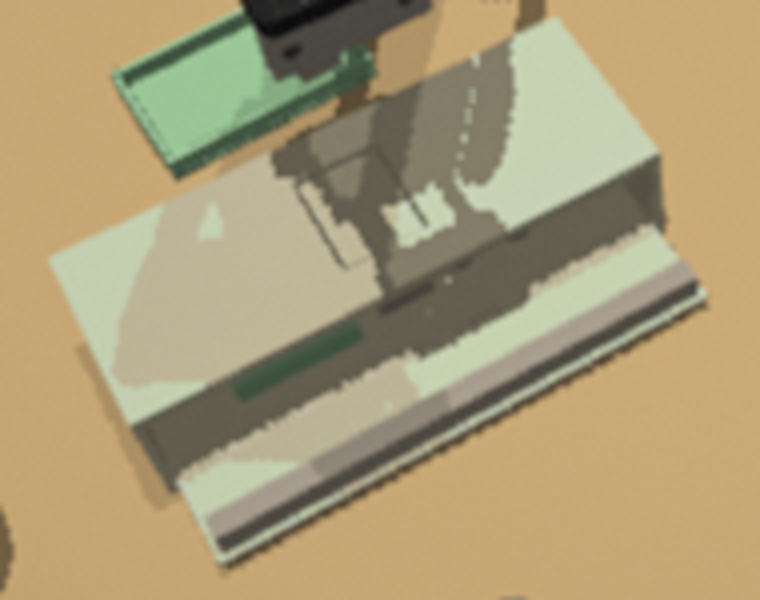

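The crop shows the flap lying open, its surface nearly level (z 0.0116 to 0.0148, tilt about 3°) with a raised rib near its outer edge. The plate is free and the hand is clear, so I'm handing in.

```bash
python3 -c "
from rig import env
print(env.close_job())"
```

```text
the job is handed in; nothing more can be done
None
```

I pressed the plate, in the middle opening, with about 6 N; the flap dropped fully open, the hand is clear, nothing else was touched, and the job is handed in (no verdict was returned).

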